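Snap the coin-cell box lid shut all round

TASK

Press down the four sprung-up pink sections around the lid rim of the clear coin-cell box, one after another, until each one clicks and stays flat. Use the fingertips only: do not lift the box out of its cradle, and leave everything else on the bench where it lies.

Things in the scene. Friction and masses are not known exactly. Their poses are not given: they have to be found in the camera images.
- cell_box: Clear coin-cell box, tub 180 x 132 mm, 45 mm high to the top of its lid plate (190 x 142 mm, clear window, white fixed rim and corners), about 0.7 kg. On the lid rim are four pink hinged sections, one per side. It stands loosely in the cradle: it could be lifted straight up, but cannot slide or turn. Origin: centre of its underside (z = 0.006 m), x along the long side, z up.
- cradle: Dark steel cradle fixed to the bench under the box, 196 x 148 mm, floor 4 mm thick, four corner brackets 16 mm high, on a green mat 2 mm thick. Origin: centre of its underside, axes as the box's.
- flap_a (a joint): Angle in rad of the pink rim section on one long side (the box's +y side): 0 is sprung up, as it starts; 0.30 is shut flat on the lid plate. It hinges on its inner edge and is bistable: pressed past about half-way it snaps shut and stays; let go earlier it springs back up. About 10 N straight down at its press point takes it over.
- flap_a_press (a point): Press point of that section: middle of its length, on its top face, 21 mm outward from its hinge line, marked by three dark pink ridges. The section is 122 mm long, 35 mm wide, 4 mm thick. Moves with the section: about 61 mm above the table when up, 55 mm when shut (6 mm lower). Axes: x outward from the box across the section, y along the section, z normal to its top face.
- flap_b (a joint): Angle in rad of the pink rim section on one short side (the box's +x side): 0 is sprung up, as it starts; 0.30 is shut flat on the lid plate. It hinges on its inner edge and is bistable: pressed past about half-way it snaps shut and stays; let go earlier it springs back up. About 10 N straight down at its press point takes it over.
- flap_b_press (a point): Press point of that section: middle of its length, on its top face, 21 mm outward from its hinge line, marked by three dark pink ridges. The section is 74 mm long, 35 mm wide, 4 mm thick. Moves with the section: about 61 mm above the table when up, 55 mm when shut (6 mm lower). Axes: x outward from the box across the section, y along the section, z normal to its top face.
- flap_c (a joint): Angle in rad of the pink rim section on the other long side (-y): 0 is sprung up, as it starts; 0.30 is shut flat on the lid plate. It hinges on its inner edge and is bistable: pressed past about half-way it snaps shut and stays; let go earlier it springs back up. About 10 N straight down at its press point takes it over.
- flap_c_press (a point): Press point of that section: middle of its length, on its top face, 21 mm outward from its hinge line, marked by three dark pink ridges. The section is 122 mm long, 35 mm wide, 4 mm thick. Moves with the section: about 61 mm above the table when up, 55 mm when shut (6 mm lower). Axes: x outward from the box across the section, y along the section, z normal to its top face.
- flap_d (a joint): Angle in rad of the pink rim section on the other short side (-x): 0 is sprung up, as it starts; 0.30 is shut flat on the lid plate. It hinges on its inner edge and is bistable: pressed past about half-way it snaps shut and stays; let go earlier it springs back up. About 10 N straight down at its press point takes it over.
- flap_d_press (a point): Press point of that section: middle of its length, on its top face, 21 mm outward from its hinge line, marked by three dark pink ridges. The section is 74 mm long, 35 mm wide, 4 mm thick. Moves with the section: about 61 mm above the table when up, 55 mm when shut (6 mm lower). Axes: x outward from the box across the section, y along the section, z normal to its top face.
- timer: Pink kitchen-style timer, upright, 26 x 68 x 66 mm high, blue buttons. Loose bystander, to be left alone. Origin: centre of its underside.
- earbud_case: Pale pink earbud case, 50 x 58 x 23 mm. Loose bystander, to be left alone. Origin: centre of its underside.
- jar: Small glass jar with white cap, 40 mm across, 55 mm high. Loose bystander, to be left alone. Origin: centre of its underside.
- charger: White charger block, 42 x 42 x 28 mm. Loose bystander, to be left alone. Origin: centre of its underside.
- cell_holder: White and blue cell holder, 60 x 44 x 18 mm. Loose bystander, to be left alone. Origin: centre of its underside.
- marker: White marker pen with blue cap, 130 x 13 x 13 mm, lying. Loose bystander, to be left alone. Origin: centre of its underside.
- sample_cup: White ceramic sample cup, 60 mm across, 55 mm high. Loose bystander, to be left alone. Origin: centre of its underside.

How it is judged (in metres and radians):
At the end, for the whole second after the job is handed in: All four sections are shut (each above 0.26 of its 0.30 rad) and the box rests down in its cradle (within 4 mm); every other loose thing is within 30 mm of where it began (value of joint each of flap_a, flap_b, flap_c, flap_d above 0.26 rad and height (world z) of cell_box below 0.01 m and linear speed of cell_box below 0.02 m/s and distance of each of timer, earbud_case, jar, charger, cell_holder, marker, sample_cup from where it was at the start of the episode below 0.03 m); the robot touches nothing.
It fails at once if the box is lifted more than 12 mm out of its cradle (height (world z) of cell_box above 0.018 m).
It fails at once if something else on the bench is moved more than 30 mm, or picked up (distance of any of timer, earbud_case, jar, charger, cell_holder, marker, sample_cup from where it was at the start of the episode above 0.03 m).
It also fails if it takes over 48 s, if anything falls off the work surface, if the arm or the gripper's body presses on something with over 40 N, if the wrist force passes 120 N, or if a joint passes its speed limit or range.

ROBOT

A 7-joint arm with a two-finger parallel gripper is mounted at the origin on the work surface. World frame = base frame: x ahead of the robot, y to its left, z up, the work surface at z = 0. Lengths are in m, angles in degrees, forces in N, time in s.
With the tool pointing down it reaches from about 0.425 to 0.875 m from the base axis. Payload 4.7 kg.
Tool frame: the origin (TCP) lies at the very end of the fingers, on their centre line; the grasp point (between the pads) lies 19 mm behind it; z points along the fingers, y is the line along which they close (so a half turn about z gives the same grasp; the last joint's range is limited). The gripper opens to 87 mm and grips with 3 to 60 N. Pads are 19 mm wide; open, the fingers measure 117 mm over their backs; the gripper's body (75 mm by 190 mm) begins 51 mm behind the grasp point.
Start: joints at [64.062, 18.392, -4.016, 83.108, 1.295, 78.541, -3.26], TCP at [0.293, -0.58, 0.223] pointing down, gripper open.
Joint ranges: [-163.93, 163.93], [-17.29, 119.83], [-79.2, 71.16], [3.27, 140.29], [-89.18, 269.18], [5.43, 117.66], [-154.24, 154.24]. Speed limits (degrees/s): [147.25, 147.25, 180, 180, 180, 180, 180].

INTERFACE

Orientations are given as [roll, pitch, yaw] about the fixed x, y, z axes, in that order (R = Rz(yaw) Ry(pitch) Rx(roll)).
In Python, from cell import telemetry, cams, env gives the robot as it stands.
- The arm moves only by the tool arm_command, never from a script. Its argument "series" is text: rows parted by semicolons, each of 5 numbers parted by spaces: the shift along the tool's x, y, z in mm, then the turn about the tool's z in rad, then the closure in counts, from 0 (fully open) to 255 (shut). A call has 1 to 20 rows; each row shifts and turns the commanded pose from where the row before left it, along the tool's axes as they then stand; what a row does not reach is not made up. A row lasts 1/12 s, in which the tool goes at most 41.7 mm and 7.16 degrees, less where a joint would pass 70% of its speed; a pose out of reach is approached as far as the arm can. A call is refused whole if a number of a shift passes 41.7 or a number of a turn 0.125, either way. A call with a gripper value outside its range is refused whole. The fingers move at their own pace and stop on an object; "squeeze" is the grip in N (left out, the last holds). Time passes only in rows, so rows that do not move let the fingers close. It gives the time, the measured TCP pose, the force, the opening and the grip force at its end, in the units of the state.
- telemetry.get_obs(): the state, without advancing time (a new reading comes with each control period).
- cams.read_camera(name): name is "side" or "top"; returns the picture (384x512x3 uint8, blue, green, red); there is no depth.
- cams.calibration(name): a dict with "K" (3x3 intrinsics, pixels), "origin" and "rotation" of the camera in the world. Camera axes: x right, y down, z forward; pixel columns grow to the right and rows downward; lengths in m; the calibration is good to about 2 mm. A picture is of the moment at which its call begins. calibration takes no time and is no camera call.
- env.sign_off(): hands the job in; it is judged then, once.
The state is a dict: "time_s": time; "qpos": joint angles; "joint_velocities": joint speeds; "effort": joint torques, N m; "tool_pos": TCP position; "tool_rot": TCP orientation; "force": force on the tool from outside, world axes, zero at the start; "wrist_torque": the same for the moment, N m; "grip_width": finger opening in m; "grasp_force": force on a finger pad.
Only numpy, scipy, OpenCV 4.12 (cv2) and the standard library are available. Lean on these libraries where they do the work, as an engineer would, in place of code of your own. Each camera call takes 0.05 s, during which the arm holds its last target. There are 200 camera calls.

## Working session

There is one attempt and no reset: what is moved stays moved. The work goes in short steps, Python scripts to look and compute and a tool call to move; the robot and the scene stay as the last step left them, time stands still between calls to the robot, and variables do not carry over. Pictures are saved under pics/ and viewed, at most 10 in all, crops included, and the job is handed in when it is done.

Besides the shell and the picture viewer there is one more tool, called after "Call:" by a JSON object that holds its "api" and its "payload", one argument or row to a line. arm_command: Moves the arm, as the interface text tells. Its arguments: {"type":"object","properties":{"series":{"type":"string"},"squeeze":{"type":"number"}},"required":["series"]}

```bash
mkdir -p pics; python3 - <<'E'
from cell import telemetry, cams
import cv2
for n in("top","side"):
    cv2.imwrite(f"pics/{n}0.png",cams.read_camera(n)); c=cams.calibration(n); print(n,c)
o=telemetry.get_obs(); print(o["time_s"],o["tool_pos"],o["tool_rot"],o["force"])
E
```

```text
top {'K': array([[443.44733003,   0.        , 256.72483509],
       [  0.        , 443.44733003, 186.699716  ],
       [  0.        ,   0.        ,   1.        ]]), 'origin': array([ 0.26791353, -0.00389841,  1.31435471]), 'rotation': array([-1.68438288e+02, -1.07216677e-01, -8.69108690e+01])}
side {'K': array([[433.71336973,   0.        , 261.56535242],
       [  0.        , 433.71336973, 197.15007098],
       [  0.        ,   0.        ,   1.        ]]), 'origin': array([ 0.38118562, -1.16226583,  0.7488386 ]), 'rotation': array([-119.53304165,   -1.32476016,   -6.26119649])}
0.1 [ 0.29222244 -0.58003234  0.22156329] [-1.79898388e+02  7.34994602e-03  2.67451070e+01] [ 0.02203643 -0.54790244  0.07995651]
```

View pics/top0.png

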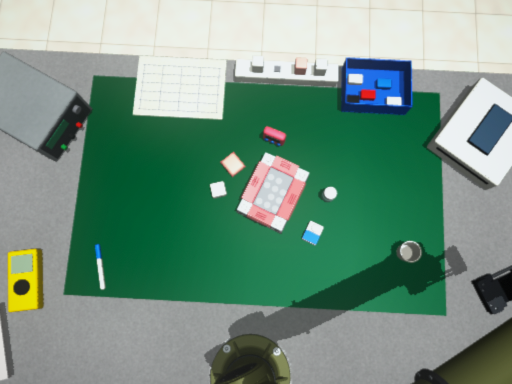

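View pics/side0.png

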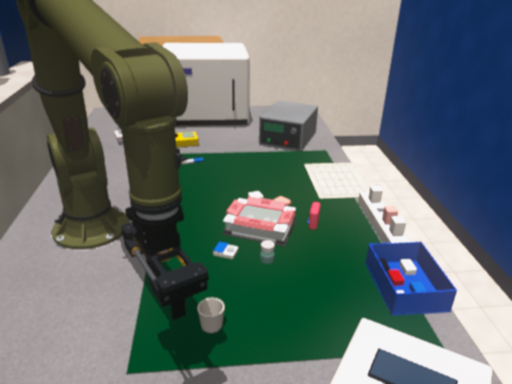

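The top view shows the box near (274,191) with its four pink sections. The timer is at (274,136), earbud case at (232,163), charger at (218,189), jar at (330,194) and cell holder at (313,233). The side view shows the box near (260,217) and the gripper near the sample cup at (211,315).

```bash
cat > h.py <<'E'
import numpy as np, cv2
from scipy.spatial.transform import Rotation as R
from cell import cams, telemetry
def ray(n,uv,z):
    c=cams.calibration(n); uv=np.atleast_2d(uv).astype(float)
    d=np.c_[uv,np.ones(len(uv))]@np.linalg.inv(c["K"]).T@R.from_euler("xyz",c["rotation"],degrees=True).as_matrix().T
    return c["origin"]+d*((z-c["origin"][2])/d[:,2])[:,None]
def proj(n,P):
    c=cams.calibration(n); p=(np.atleast_2d(P)-c["origin"])@R.from_euler("xyz",c["rotation"],degrees=True).as_matrix()@c["K"].T
    return p[:,:2]/p[:,2:]
E
python3 - <<'E'
from h import *
im=cv2.imread("pics/top0.png")
hsv=cv2.cvtColor(im,cv2.COLOR_BGR2HSV)
m=(((hsv[...,0]<12)|(hsv[...,0]>165))&(hsv[...,1]>60)&(hsv[...,2]>90)).astype(np.uint8)
roi=np.zeros_like(m); roi[146:236,234:312]=1
m&=roi; m[:180,:246]=0
n,l,s,c=cv2.connectedComponentsWithStats(m)
for i in range(1,n):
    if s[i,4]>30: print(s[i],c[i],ray("top",c[i],.058)[0])
# whole lid outline: not green
nz=((hsv[...,0]<35)|(hsv[...,0]>100)|(hsv[...,1]<60)).astype(np.uint8)&(hsv[...,2]>90)&roi; nz[:180,:246]=0
n,l,s,c=cv2.connectedComponentsWithStats(nz); k=1+s[1:,4].argmax()
uv=np.argwhere(l==k)[:,::-1]
P=ray("top",uv,.055)[:,:2]
print("lid rect",cv2.minAreaRect((P*1000).astype(np.float32)))
big=cv2.resize(im[140:245,225:345],None,fx=5,fy=5,interpolation=cv2.INTER_CUBIC); cv2.imwrite("pics/crop0.png",big)
S=cv2.imread("pics/side0.png");
print([ray("top",p,z)[0].round(3) for p,z in [((274,136),.066),((232,163),.023),((218,189),.028),((330,194),.055),((313,233),.018),((409,251),.055)]])
E
```

```text
[252 156  54  64 870] [285.90574713 188.33218391] [ 0.52445332 -0.07686432  0.058     ]
[241 163  19  35 125] [252.704 180.608] [0.54205741 0.02021926 0.058     ]
[247 204  28  23 346] [260.56936416 215.37283237] [ 0.44187016 -0.00785355  0.058     ]
lid rect ((516.4996337890625, -40.12208557128906), (152.71165466308594, 203.37417602539062), 67.1908187866211)
[array([ 0.678, -0.035,  0.066]), array([0.6  , 0.086, 0.023]), array([0.518, 0.122, 0.028]), array([ 0.515, -0.205,  0.055]), array([ 0.404, -0.164,  0.018]), array([ 0.364, -0.431,  0.055])]
```

View pics/crop0.png

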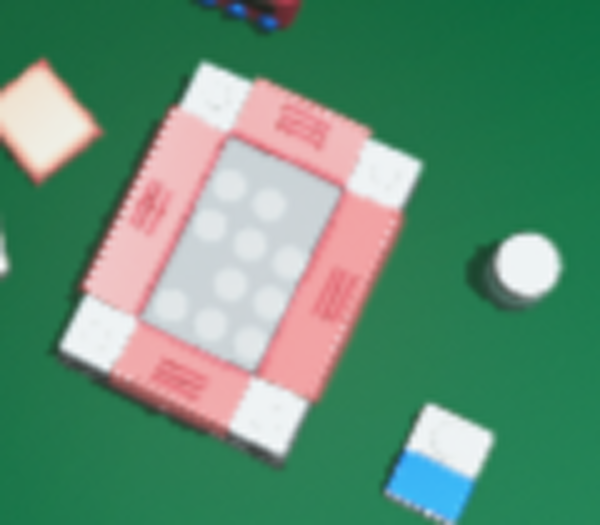

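```bash
cat >> h.py <<'E'
def rel(target):
    o=telemetry.get_obs(); T=R.from_euler("xyz",o["tool_rot"],degrees=True).as_matrix()
    return (1000*T.T@(np.array(target)-o["tool_pos"])).round(1)
E
python3 - <<'E'
from h import *
c=np.array([(302,125),(150,207),(337,293),(180,379)])/5+(224.6,139.6)
P=ray("top",c,.061); print(P.round(4))
N,L,Rr,S=P[:,:2]
print("short pair",np.linalg.norm(N-S),"long pair",np.linalg.norm(L-Rr),(N+S)/2,(L+Rr)/2)
print("axis deg",np.degrees(np.arctan2(*(N-S)[::-1])),np.degrees(np.arctan2(*(L-Rr)[::-1])))
print(proj("side",P).round(1))
print("to S hover",rel([*S,.10]), rel([*Rr,.1]))
E
```

```text
[[ 0.5942 -0.0712  0.061 ]
 [ 0.5405  0.0146  0.061 ]
 [ 0.4959 -0.0953  0.061 ]
 [ 0.4414 -0.0079  0.061 ]]
short pair 0.16539271550025134 long pair 0.11866267892359912 [ 0.51779308 -0.0395578 ] [ 0.51823313 -0.04035656]
axis deg -22.48200887421681 67.91380968824377
[[287.1 215.1]
 [266.  201.5]
 [255.4 220.8]
 [235.1 206.2]]
to S hover [ 390.7 -443.6  122.3] [ 400.1 -341.   122.1]
```

Call:
{"api": "arm_command", "payload": {
  "series": "28.6 -24.4 5 0 255;28.6 -24.4 5 0 255;28.6 -24.4 5 0 255;28.6 -24.4 5 0 255;28.6 -24.4 5 0 255;28.6 -24.4 5 0 255;28.6 -24.4 5 0 255;28.6 -24.4 5 0 255;28.6 -24.4 5 0 255;28.6 -24.4 5 0 255;28.6 -24.4 5 0 255;28.6 -24.4 5 0 255;28.6 -24.4 5 0 255;28.6 -24.4 5 0 255",
  "squeeze": 20
}}

```text
time_s: 1.27
tool_pos: [0.4964, -0.0935, 0.1522]
tool_rot: [180.0, 0.0, 26.7]
force: [0.8, -0.5, -0.6]
grip_width: 0.0039
grasp_force: 0.0
```

Call:
{"api": "arm_command", "payload": {
  "series": "0 0 0 -0.119 255;0 0 0 -0.119 255;0 0 0 -0.119 255;0 0 0 -0.119 255;0 0 0 -0.119 255;0 0 0 -0.119 255;0 0 0 0 255;0 0 0 0 255"
}}

```text
time_s: 1.93
tool_pos: [0.4961, -0.0952, 0.1523]
tool_rot: [-180.0, 0.0, 67.5]
force: [-0.6, 0.2, -0.3]
grip_width: 0.0002
grasp_force: 0.0
```

```bash
python3 - <<'E'
from h import *
for p in [[.4959,-.0953,.075],[.4414,-.0079,.075],[.5405,.0146,.075],[.5942,-.0712,.075]]: print(rel(p))
s=cams.read_camera("side"); cv2.imwrite("pics/s1.png",cv2.resize(s[100:300,130:370],None,fx=3,fy=3))
E
```

```text
[-0.1 -0.1 77.3]
[ 59.7 -83.9  77.3]
[118.5  -1.   77.2]
[59.8 81.5 77.2]
```

View pics/s1.png

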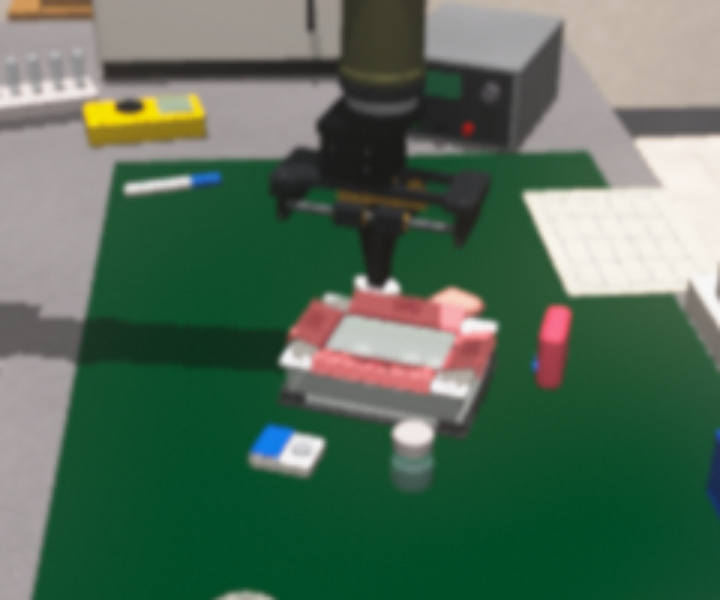

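The side view shows the closed fingers above the box at about (377,275), with the jar and cell holder clear of the near side. I'll descend gradually onto the first section.

Call:
{"api": "arm_command", "payload": {
  "series": "0 0 30 0 255;0 0 30 0 255;0 0 17 0 255;0 0 3 0 255;0 0 3 0 255;0 0 3 0 255;0 0 3 0 255;0 0 3 0 255;0 0 3 0 255;0 0 2 0 255;0 0 0 0 255"
}}

```text
time_s: 2.9
tool_pos: [0.4965, -0.0952, 0.0557]
tool_rot: [180.0, -0.0, 67.6]
force: [0.6, -0.1, -0.2]
grip_width: 0.0002
grasp_force: 0.0
```

Call:
{"api": "arm_command", "payload": {
  "series": "0 0 1 0 255;0 0 1 0 255;0 0 0 0 255;0 0 0 0 255"
}}

```text
time_s: 3.23
tool_pos: [0.4967, -0.0952, 0.0553]
tool_rot: [180.0, 0.0, 67.7]
force: [-4.6, 0.3, 11.2]
grip_width: 0.0005
grasp_force: 5.9
```

Call:
{"api": "arm_command", "payload": {
  "series": "0 0 -12 0 255;0 0 -20 0 255;20 -28 0 0 255;20 -28 0 0 255;20 -28 0 0 255;0 0 0 0 255;0 0 7 0 255;0 0 3 0 255;0 0 3 0 255;0 0 3 0 255;0 0 3 0 255;0 0 3 0 255;0 0 3 0 255;0 0 3 0 255;0 0 2 0 255;0 0 2 0 255;0 0 0 0 255;0 0 0 0 255"
}}

```text
time_s: 4.73
tool_pos: [0.4415, -0.0079, 0.0551]
tool_rot: [-180.0, 0.1, 67.6]
force: [-7.6, -1.4, 17.2]
grip_width: 0.0007
grasp_force: 8.8
```

Shut height and contact both match. Next is the far long side, shifting (+59, +83).

Call:
{"api": "arm_command", "payload": {
  "series": "0 0 -12 0 255;0 0 -20 0 255;20 27.5 0 0 255;20 27.5 0 0 255;19 28 0 0 255;0 0 0 0 255;0 0 7 0 255;0 0 3 0 255;0 0 3 0 255;0 0 3 0 255;0 0 3 0 255;0 0 3 0 255;0 0 3 0 255;0 0 3 0 255;0 0 2 0 255;0 0 2 0 255;0 0 0 0 255;0 0 0 0 255"
}}

```text
time_s: 6.23
tool_pos: [0.5407, 0.0152, 0.0553]
tool_rot: [180.0, 0.1, 67.6]
force: [-4.6, -0.6, 13.6]
grip_width: 0.0003
grasp_force: 6.7
```

Call:
{"api": "arm_command", "payload": {
  "series": "0 0 -12 0 255;0 0 -20 0 255;-20 27.5 0 0 255;-20 27.5 0 0 255;-19 27.5 0 0 255;0 0 0 0 255;0 0 7 0 255;0 0 3 0 255;0 0 3 0 255;0 0 3 0 255;0 0 3 0 255;0 0 3 0 255;0 0 3 0 255;0 0 3 0 255;0 0 2 0 255;0 0 2 0 255;0 0 0 0 255;0 0 0 0 255"
}}

```text
time_s: 7.73
tool_pos: [0.5948, -0.0705, 0.0553]
tool_rot: [180.0, 0.0, 67.7]
force: [-4.7, 0.2, 11.3]
grip_width: 0.0004
grasp_force: 5.7
```

Call:
{"api": "arm_command", "payload": {
  "series": "0 0 -12 0 255;0 0 -35 0 255;0 0 -40 0 255;-20 -40 -20 0 255;-20 -40 -20 0 255;-35 0 -20 0 255;-40 0 0 0 255;-40 0 0 0 255;-40 0 0 0 255;-40 0 0 0 255;-40 0 0 0 255;0 0 0 0 255"
}}

```text
time_s: 8.73
tool_pos: [0.424, -0.3027, 0.1945]
tool_rot: [-180.0, 0.3, 66.9]
force: [-0.6, 0.4, -0.3]
grip_width: 0.0003
grasp_force: 0.0
```

```bash
python3 - <<'E'
from h import *
t=cams.read_camera("top"); s=cams.read_camera("side")
cv2.imwrite("pics/e.png",np.vstack([cv2.resize(t[120:245,205:345],(560,300)),cv2.resize(s[175:275,200:340],(560,300))]))
print(telemetry.get_obs()["force"])
E
```

```text
[0.43207182 0.36824222 0.51925276]
```

View pics/e.png

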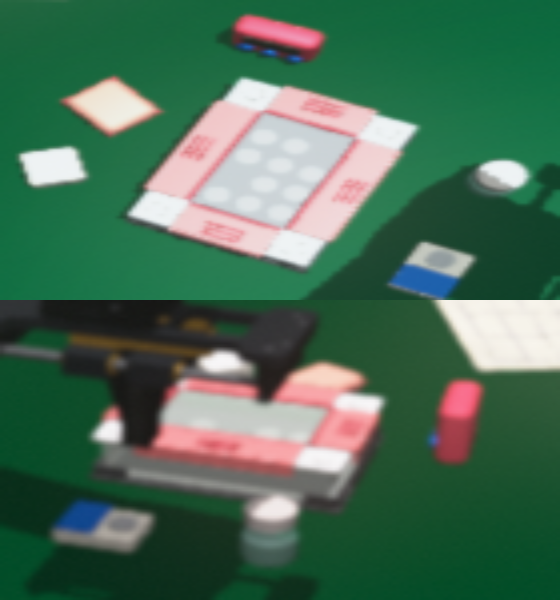

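The picture shows all four sections lying flat with the same even shade, the ridges at (322,105), (197,148), (350,190) and (222,232) in the top half. The bystanders haven't moved and the arm is clear, so I'm handing in.

```bash
python3 -c "
from cell import env
print(env.sign_off())"
```

```text
the job is handed in; nothing more can be done
None
```

I pressed all four pink sections down to their shut height (about 55 mm) and handed the job in at about 9 s. The last pictures show the sections flat, the box in its cradle, and the timer, earbud case, charger, jar and cell holder where they were. The marker and sample cup were outside that view, and sign-off gave no verdict.

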